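# Take the thumb-tape roll off its twist-lock spindle and hang it on the rack

### The arm

A 6-joint arm with a two-finger parallel gripper is mounted at the origin on the work surface. World frame = base frame: x ahead of the robot, y to its left, z up, the work surface at z = 0. Lengths are in m, angles in rad, forces in N, time in s.
With the tool pointing down it reaches from about 0.425 to 0.95 m from the base axis. Payload 3.5 kg.
Tool frame: the origin (TCP) lies at the very end of the fingers, on their centre line; the grasp point (between the pads) lies 19 mm behind it (ctrl.pinch_z is the distance from the TCP to the grasp point, in m); z points along the fingers, y is the line along which they close (so a half turn about z gives the same grasp; the last joint's range is limited). The gripper opens to 85 mm and grips with 20 to 120 N. Pads are 22 mm wide; open, the fingers measure 114 mm over their backs; the gripper's body (76 mm by 85 mm) begins 54 mm behind the grasp point. The pads swing forward as they close: fully open they stand 13 mm farther back than shut.
Start: joints at [-1.36, 0.286, 1.577, -0, 1.279, -0.15], TCP at [0.238, -0.632, 0.231] pointing down, gripper open.
Joint ranges: [-2.77, 2.77], [-0.9, 2.22], [0.21, 2.48], [-1.53, 4.67], [0.24, 2.81], [-2.84, 2.84]. Speed limits (rad/s): [2.79, 2.79, 3.14, 3.14, 3.14, 3.14].

### API

Orientations are given as a unit quaternion [x, y, z, w].
In Python, from plant import ctrl gives the robot as it stands. The module is installed in compiled form; this text tells all that it offers.
- The arm moves only by the shell command python3 -m crank 'ROWS' [OPENING] [FORCE]. ROWS is JSON, a list of rows, each a list of 6 numbers: the shift along the tool's x, y, z in cm, then the turn, a rotation vector about the tool's x, y, z in rad. In form: [[tx, ty, tz, rx, ry, rz], ...]. A call has 1 to 10 rows; each row is the pose to reach, as a shift and turn from the pose commanded when the call began, along the tool's axes at that moment; what a row does not reach only later rows make up. A row lasts 1/10 s, in which the tool goes at most 50 mm and 8.59 degrees, less where a joint would pass 70% of its speed; a pose out of reach is approached as far as the arm can. A call with a gripper value outside its range is refused whole. OPENING is the opening, from 0 (shut) to 1 (fully open), set as the call begins (- or left out, the last holds). The fingers move at their own pace and stop on an object; FORCE is the grip in N (left out, the last holds). Time passes only in rows, so rows that repeat a pose let the fingers close. It gives the time, the measured TCP pose, the force, the opening and the grip force at its end, in the units of the state.
- ctrl.get_state(): the state, without advancing time (a new reading comes with each control period).
- ctrl.read_camera(name): name is "side" or "top" or "wrist"; returns (picture, depth): 480x640x3 uint8, blue, green, red; 480x640 float32, m along the optical axis (not along the pixel's ray), 0 where there is no reading.
- ctrl.camera_info(name): a dict with "K" (3x3 intrinsics, pixels), "k1" (the pictures are not rectified: a ray, as slopes to the right and down, at radius r is drawn at 1 + k1 r^2 times it, then the intrinsics apply), "origin" and "orientation" of the camera in the world. Camera axes: x right, y down, z forward; pixel columns grow to the right and rows downward; lengths in m; the calibration is good to about 2 mm. A picture is of the moment at which its call begins: read the wrist's pose just before it. camera_info takes no time and is no camera call; for the wrist camera it gives the pose at the moment of the call.
- ctrl.sign_off(): hands the job in; it is judged then, once.
The state is a dict: "time": time; "qpos": joint angles; "dq": joint speeds; "joint_efforts": joint torques, N m; "eef_pos": TCP position; "tcp_rot": TCP orientation; "contact_force": force on the tool from outside, world axes, zero at the start; "wrist_torque": the same for the moment, N m; "opening": opening from 0.0 (shut) to 1.0 (fully open); "finger_force": force on a finger pad.
Only numpy, scipy, OpenCV 4.12 (cv2) and the standard library are available. Lean on these libraries where they do the work, as an engineer would, in place of code of your own. Each camera call takes 0.05 s, during which the arm holds its last target. There are 200 camera calls.

### The job

The orange roll of thumb tape is locked on its upright spindle: turn it until you feel its core come free, and slide it straight up off the spindle. Then hang it by its core hole on the empty sloping peg of the stand, let go of it, and leave the other things on the counter where they are.

Things in the scene. Friction and masses are not known exactly. Their poses are not given: they have to be found in the camera images.
- roll: Orange roll of tape wound on a cardboard core: a ring 60 mm outside diameter, 30 mm high, 100 to 180 g. Origin: centre of its underside; z along its axis, up while on the spindle. The core hole is 32 mm wide; 3 to 8 mm above the underside three inward tabs, 6 mm wide and 120 degrees apart, narrow it to a 21 mm circle. Can be gripped across its diameter from above.
- roll_mid (a point): Centre of the orange roll, on its axis, 15 mm above its underside. Axes as roll.
- holder: Fixed grey disc, 92 mm diameter, 12 mm thick, on a dark plate 100 x 130 x 4 mm; it carries the steel spindle and the roll rests on it (roll's underside 12 mm above the counter). Origin: centre of the underside, on the spindle's axis; z up. Its yaw says nothing of the spindle's.
- spindle_top (a point): Top centre of the spindle, 60 mm above the counter. The spindle is fixed and does not turn. From 25 mm up to the top it is a head of 28 mm diameter with three straight vertical slots, open at top and bottom, about 11 mm wide, 120 degrees apart. The point's yaw says nothing of the slots: their angle is not measured and differs each time.
- spindle_neck (a point): On the axis, 25 mm above the counter, where the 17 mm neck meets the head. The roll's tabs start under the head's ribs: it turns freely but rises only 5 mm, then is stopped hard. Only with the three tabs under the three slots (within about 10 degrees) does it rise farther, straight up. Turn and try; the match repeats every 120 degrees.
- stand_free: Fixed stand with the empty peg: grey foot 110 mm (x) by 100 mm (y), 12 mm thick, and a grey upright, 30 mm wide (y) and 10 mm thick, that reaches 145 mm above the counter, its front face 25 mm to +x of the origin. Origin: centre of the foot's underside; the peg points to its -x and up. A like stand beside it holds a purple roll; the two stands change places.
- peg_foot (a point): Where the axis of the empty red peg meets the front face of the upright, 120 mm above the counter. Axes as stand_free. The peg is round, 10 mm in diameter, straight, 75 mm long, and rises at 45 degrees, towards the stand's -x.
- peg_tip (a point): Centre of the rounded end of the same peg, 53 mm before and 53 mm above peg_foot; the end stands 5 mm beyond. Axes as stand_free.
- stand_full: Fixed stand of the same make whose peg holds a purple roll (58 mm diameter) fixed to it. Not to be used. Origin and axes as stand_free.
- cleaner: Bystander: blue bottle, 56 mm diameter, 160 mm high. Origin: centre of its underside.
- polish: Bystander: black bottle with orange cap, 52 mm diameter, 120 mm high. Origin: centre of its underside.
- weight: Bystander: brass weight, 48 mm diameter, 43 mm high. Origin: centre of its underside.
- weight_small: Bystander: small brass weight, 34 mm diameter, 35 mm high. Origin: centre of its underside.
- driver: Bystander: screwdriver lying on the counter. Origin: under its middle.
- bevel: Bystander: upright red handle, 40 mm diameter, 62 mm high. Origin: centre of its underside.
Mind the look-alikes: they are no part of the job. What is shaped like the roll but turquoise is not meant. Leave any yellow look-alike of the stand_free alone.

How it is judged:
On the way:
1. the roll is raised off the top of the spindle, straight above it (z of roll in the frame of holder above 0.06 m and horizontal distance between roll and holder below 0.03 m), for 0.05 s.
At the end, for the whole second after the job is handed in: The orange roll hangs at rest on the empty stand's peg, carried by it, with the peg through its core hole: its centre within 20 mm of the peg's upright plane, 5 to 60 mm before peg_foot and from 25 mm below to 55 mm above it (y of roll_mid in the frame of peg_foot between -0.02 and 0.02 m and x of roll_mid in the frame of peg_foot between -0.06 and -0.005 m and z of roll_mid in the frame of peg_foot between -0.025 and 0.055 m and contact force between roll and stand_free above 0.2 N and linear speed of roll below 0.03 m/s and angular speed of roll below 0.4 rad/s); the robot touches nothing.
It fails at once if a bystander is pushed more than 30 mm from its place (distance of any of cleaner, polish, weight, weight_small, driver, bevel from where it was at the start of the episode above 0.03 m).
It also fails if it takes over 54 s, if anything falls off the work surface, if the arm or the gripper's body presses on something with over 40 N, if the wrist force passes 120 N, or if a joint passes its speed limit or range.

## Working session

There is one attempt and no reset: what is moved stays moved. The work goes in short steps, Python scripts to look and compute and a shell command to move; the robot and the scene stay as the last step left them, time stands still between calls to the robot, and variables do not carry over. Pictures are saved under pics/ and viewed, at most 10 in all, crops included, and the job is handed in when it is done.

```bash
mkdir -p pics; cat > h.py <<'E'
from plant import ctrl
import numpy as np, cv2
from scipy.spatial.transform import Rotation as R
def cloud(name):
    info=ctrl.camera_info(name); img,d=ctrl.read_camera(name)
    K=np.array(info["K"]);k1=info["k1"]
    v,u=np.mgrid[0:480,0:640]
    xd=(u-K[0,2])/K[0,0]; yd=(v-K[1,2])/K[1,1]
    x,y=xd.copy(),yd.copy()
    for _ in range(10):
        s=1+k1*(x*x+y*y); x=xd/s;y=yd/s
    o=np.array(info["orientation"]); 
    Rm=R.from_quat(o).as_matrix() if o.size==4 else o.reshape(3,3)
    P=np.stack([x*d,y*d,d],-1)@Rm.T+np.array(info["origin"])
    P[d==0]=np.nan
    return img,d,P,info
E
python3 - <<'E'
from h import *
for n in ("top","side"):
    img,d,P,i=cloud(n); cv2.imwrite(f"pics/{n}0.png",img); np.savez(f"{n}0.npz",img=img,P=P)
    print(n,i)
s=ctrl.get_state();print(s)
E
```

```text
top {'K': array([[591.32513085,   0.        , 324.59981724],
       [  0.        , 591.32513085, 241.48569776],
       [  0.        ,   0.        ,   1.        ]]), 'k1': -0.13071274650828166, 'origin': array([ 0.35019706, -0.11204454,  1.62808995]), 'orientation': array([ 0.71154993, -0.69837824,  0.05323124, -0.05595511])}
side {'K': array([[506.12519162,   0.        , 321.75441838],
       [  0.        , 506.12519162, 241.46777932],
       [  0.        ,   0.        ,   1.        ]]), 'k1': -0.04685423022981271, 'origin': array([-0.09842847,  0.56267702,  0.73231986]), 'orientation': array([-0.33685973,  0.80708931, -0.44826534,  0.1849069 ])}
{'time': 0.1, 'qpos': array([-1.36004070e+00,  2.87115293e-01,  1.57803442e+00, -2.17507158e-06,
        1.27860938e+00, -1.49991415e-01]), 'dq': array([-0.00127104, -0.00209301, -0.00353817, -0.0009996 , -0.00093791,
       -0.00043291]), 'joint_efforts': array([ 7.62380096e-04, -4.07293653e+01, -2.93699294e+01, -1.50648025e-04,
        3.40145118e-03,  1.40201723e-05]), 'eef_pos': array([ 0.23816318, -0.63094937,  0.23005796]), 'tcp_rot': array([ 9.83776120e-01,  1.79397250e-01, -3.39460364e-05, -1.08268763e-03]), 'contact_force': array([ 0.22392781,  0.61571957, -0.10169151]), 'wrist_torque': array([-0.06258266,  0.06793985,  0.03507841]), 'finger_force': 0.0, 'opening': 1.0008439852615485}
```

View pics/top0.png

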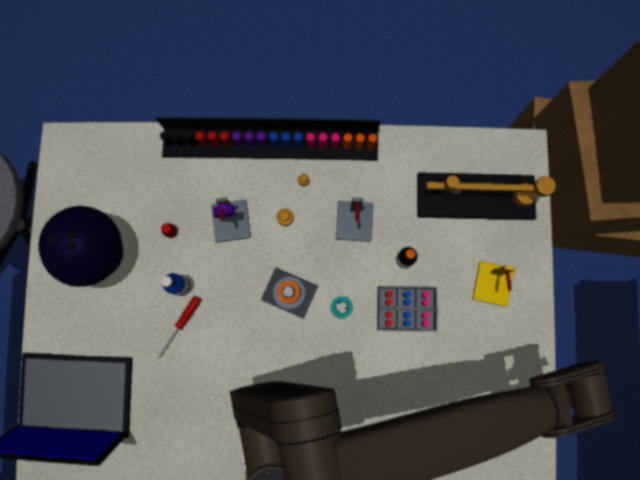

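View pics/side0.png

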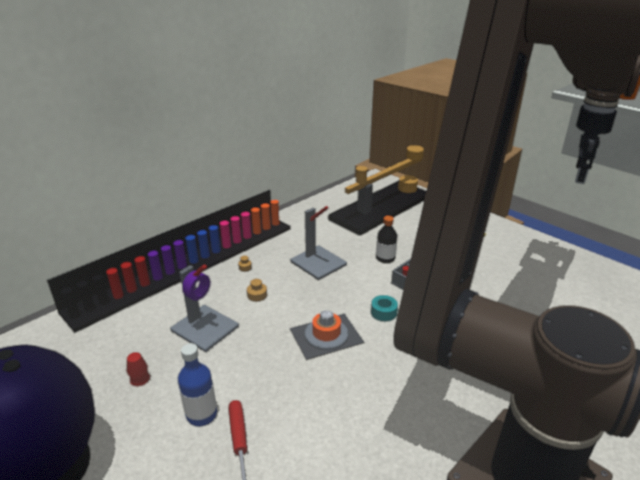

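The top view shows the orange roll on its spindle at (288,291), the empty stand at (355,218) with its red peg pointing down-image, and the turquoise decoy at (342,307). In the side view the roll is at (326,325) and the empty stand's peg is at (318,213). Next I'll measure both.

```bash
python3 - <<'E'
from h import *
def stat(t,Q):
    print(t,len(Q)); 
    if len(Q): print(' med',np.nanmedian(Q,0).round(4),'lo',np.nanpercentile(Q,3,axis=0).round(4),'hi',np.nanpercentile(Q,97,axis=0).round(4))
for n,roi,proi,sroi in (("top",(260,265,320,315),(345,195,366,228),(330,195,380,245)),("side",(300,300,352,350),(300,200,335,225),(285,200,350,280))):
    f=np.load(n+"0.npz");img,P=f["img"],f["P"]
    H=cv2.cvtColor(img,cv2.COLOR_BGR2HSV)
    def cut(m,r): 
        z=np.zeros(m.shape,bool); z[r[1]:r[3],r[0]:r[2]]=1; return m&z&np.isfinite(P[...,0])
    h,s,v=[H[...,k].astype(int) for k in range(3)]
    o=cut((s>130)&(h>3)&(h<22)&(v>90),roi); Q=P[o]; stat(n+' roll',Q)
    T=Q[Q[:,2]>np.nanpercentile(Q[:,2],50)-.0]; 
    c,r=cv2.minEnclosingCircle(Q[:,:2].astype(np.float32)); print(' circ',c,r)
    A=cut(np.ones_like(o),roi); S=P[A]; S=S[(S[:,2]>.05)]; stat(n+' spindle',S)
    D=P[A]; D=D[(D[:,2]>.006)&(D[:,2]<.02)]; print(' disc',cv2.minEnclosingCircle(D[:,:2].astype(np.float32)))
    p=cut((s>120)&((h<6)|(h>172)),proi); stat(n+' peg',P[p]); ys,xs=np.nonzero(p); print(xs.min(),xs.max(),ys.min(),ys.max())
    for q in P[p][np.argsort(P[p][:,2])][::6]: print('   ',q.round(3))
    B=P[cut(np.ones_like(o),sroi)]; F=B[(B[:,2]>.007)&(B[:,2]<.02)]; stat(n+' foot',F); 
    print(cv2.minAreaRect(F[:,:2].astype(np.float32)*1000))
    U=B[(B[:,2]>.03)]; stat(n+' upr',U)
E
```

```text
top roll 257
 med [ 0.4586 -0.0112  0.0399] lo [ 0.4331 -0.0353  0.0327] hi [0.4855 0.0175 0.0471]
 circ (0.4599786400794983, -0.008670024573802948) 0.029925815761089325
top spindle 83
 med [ 0.4594 -0.0085  0.058 ] lo [ 0.4488 -0.0196  0.0505] hi [0.4738 0.0042 0.0646]
 disc ((0.4669247567653656, -0.012538610026240349), 0.09195190668106079)
top peg 68
 med [ 0.6663 -0.1851  0.1459] lo [ 0.6332 -0.195   0.0619] hi [ 0.6881 -0.1805  0.1793]
355 359 203 220
    [ 0.688 -0.196  0.036]
    [ 0.688 -0.192  0.109]
    [ 0.686 -0.184  0.13 ]
    [ 0.682 -0.183  0.135]
    [ 0.676 -0.188  0.138]
    [ 0.664 -0.18   0.144]
    [ 0.661 -0.188  0.148]
    [ 0.66  -0.185  0.155]
    [ 0.655 -0.182  0.164]
    [ 0.644 -0.184  0.169]
    [ 0.633 -0.184  0.172]
    [ 0.634 -0.182  0.18 ]
top foot 1072
 med [ 0.6561 -0.1814  0.0116] lo [ 0.6106 -0.2318  0.0074] hi [ 0.7146 -0.137   0.0178]
((670.2408447265625, -188.96917724609375), (135.45001220703125, 136.51004028320312), 87.226806640625)
top upr 186
 med [ 0.6881 -0.1833  0.1388] lo [ 0.634  -0.1991  0.0438] hi [ 0.6965 -0.1715  0.1754]
side roll 419
 med [0.4425 0.0095 0.0402] lo [ 0.4288 -0.03    0.0194] hi [0.4801 0.0233 0.0441]
 circ (0.4612880349159241, -0.0232331994920969) 0.04900152236223221
side spindle 128
 med [ 0.4556 -0.0028  0.0594] lo [ 0.4472 -0.0169  0.051 ] hi [0.471  0.0081 0.0622]
 disc ((0.4712921977043152, -0.009986614808440208), 0.06818811595439911)
side peg 17
 med [ 0.6651 -0.1776  0.1431] lo [ 0.6299 -0.1811  0.1281] hi [ 0.6778 -0.1755  0.1767]
312 326 207 219
    [ 0.678 -0.178  0.127]
    [ 0.665 -0.179  0.142]
    [ 0.643 -0.177  0.166]
side foot 1113
 med [ 0.6618 -0.1822  0.0125] lo [ 0.6082 -0.3595  0.0082] hi [ 0.798  -0.1326  0.0184]
((746.8670654296875, -259.34686279296875), (181.8789825439453, 374.16363525390625), 44.35202407836914)
side upr 525
 med [ 0.6883 -0.1791  0.1012] lo [ 0.6372 -0.1977  0.0348] hi [ 0.6954 -0.1677  0.1707]
```

```bash
cat >> h.py <<'E'
def delta(target,rot=None):
    s=ctrl.get_state(); r=R.from_quat(s["tcp_rot"])
    t=r.inv().apply(np.array(target)-s["eef_pos"])*100
    w=(r.inv()*rot).as_rotvec() if rot is not None else np.zeros(3)
    print("shift cm",t.round(2),"turn",w.round(4)); return t,w
E
python3 - <<'E'
from h import *
delta([.46,-.009,.22],R.from_quat([.98374,.1796,0,0])); i=ctrl.camera_info("wrist"); s=ctrl.get_state(); r=R.from_quat(s["tcp_rot"])
print(r.inv().apply(i["origin"]-s["eef_pos"]),(r.inv()*R.from_quat(i["orientation"])).as_matrix().round(3),i["K"][0])
E
```

```text
shift cm [ 42.71 -50.36   1.13] turn [-0.0021 -0.0003 -0.0004]
[ 0.07364247 -0.00042932 -0.14203197] [[ 0.    -0.957 -0.29 ]
 [ 1.     0.    -0.001]
 [ 0.001 -0.29   0.957]] [390.83041984   0.         315.41955812]
```

```bash
python3 -m crank '[[42.7,-50.4,1,0,0,0],[42.7,-50.4,1,0,0,0],[42.7,-50.4,1,0,0,0],[42.7,-50.4,1,0,0,0],[42.7,-50.4,1,0,0,0],[42.7,-50.4,1,0,0,0],[42.7,-50.4,1,0,0,0],[42.7,-50.4,1,0,0,0],[42.7,-50.4,1,0,0,0],[42.7,-50.4,1,0,0,0]]' 1 40
python3 -c "
from h import *
delta([.46,-.009,.18],R.from_quat([.98374,.1796,0,0]))"
```

```text
time: 1.1
eef_pos: [0.406, -0.1585, 0.2235]
tcp_rot: [0.984, 0.179, 0.0, 0.0]
contact_force: [1.7, -0.2, 0.2]
opening: 1.001
finger_force: 0.0
shift cm [ 10.32 -12.08   4.35] turn [ 0.0001 -0.0002 -0.001 ]
```

```bash
python3 -m crank '[[10.3,-12.1,4.3,0,0,0],[10.3,-12.1,4.3,0,0,0],[10.3,-12.1,4.3,0,0,0],[10.3,-12.1,4.3,0,0,0],[10.3,-12.1,4.3,0,0,0],[10.3,-12.1,4.3,0,0,0]]'
python3 - <<'E'
from h import *
img,d,P,i=cloud("wrist"); cv2.imwrite("pics/w1.png",img)
H=cv2.cvtColor(img,cv2.COLOR_BGR2HSV).astype(int)
o=(H[...,1]>130)&(H[...,0]>3)&(H[...,0]<22)&(H[...,2]>80)&np.isfinite(P[...,0])
Q=P[o]; T=Q[(Q[:,2]>.034)&(Q[:,2]<.05)&(np.hypot(Q[:,0]-.46,Q[:,1]+.009)<.045)]
print(len(T),np.median(T,0),cv2.minEnclosingCircle(T[:,:2].astype(np.float32)))
S=P.reshape(-1,3); S=S[(S[:,2]>.054)&(S[:,2]<.066)&(np.hypot(S[:,0]-.46,S[:,1]+.009)<.025)]
print(np.median(S,0),cv2.minEnclosingCircle(S[:,:2].astype(np.float32)))
print(ctrl.get_state()["qpos"])
E
```

```text
time: 1.7
eef_pos: [0.4594, -0.011, 0.1805]
tcp_rot: [0.984, 0.18, -0.0, 0.0]
contact_force: [0.6, 0.3, 0.1]
opening: 1.0
finger_force: 0.0
2733 [ 0.46153496 -0.00689383  0.04133778] ((0.45860669016838074, -0.008166319690644741), 0.029784081503748894)
[ 0.45831529 -0.00809464  0.05935441] ((0.45829418301582336, -0.00834747776389122), 0.01467402745038271)
[-2.46262309e-01 -1.54005528e-01  2.13632384e+00 -4.12871733e-04
  1.15917302e+00  9.64339494e-01]
```

View pics/w1.png

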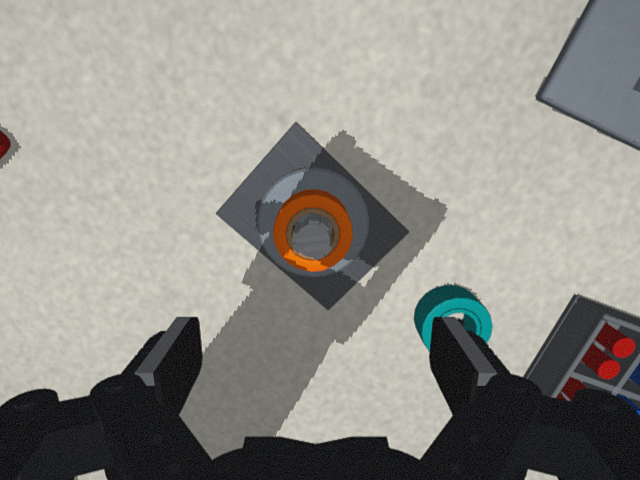

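The wrist view shows the roll seated on the spindle at (313,232), between the open fingers with nothing in the way. I'll measure where the fingertips really are when open before descending.

```bash
python3 - <<'E'
from h import *
s=ctrl.get_state(); r=R.from_quat(s["tcp_rot"])
img,d,P,i=cloud("wrist")
T=r.inv().apply((P-s["eef_pos"]).reshape(-1,3)).reshape(480,640,3)
m=(T[...,2]<.03)&np.isfinite(T[...,0])
print("tip z (tool) max", np.sort(T[m][:,2])[-20:].round(4)[::5], "y",T[m][:,1].min(),T[m][:,1].max())
for z in (-.04,-.03,-.02,-.015,-.01,-.005):
    q=T[m&(abs(T[...,2]-z)<.0025)]
    if len(q): print(z,len(q),q[:,1][q[:,1]>0].min(),q[:,1][q[:,1]<0].max(),np.median(q[:,0]))
delta([.4583,-.0083,.06]);delta([.4583,-.0083,.014])
E
```

```text
tip z (tool) max [-0.0127 -0.0125 -0.0122 -0.0118] y -0.07550706178299324 0.07413955214259431
-0.04 1460 0.04170669791183109 -0.04255878456601232 0.006440246377579386
-0.03 1170 0.04174319041746716 -0.0425723558600523 0.006404983017146907
-0.02 861 0.041681449444348255 -0.042596911783652235 0.006040966285301112
-0.015 470 0.041731481588762664 -0.04270384435047316 0.001246089118274371
-0.01 15 0.04233411027210059 -0.04330670988894471 -0.0031157216700764194
shift cm [-0.   -0.39 12.11] turn [0. 0. 0.]
shift cm [-0.   -0.4  16.71] turn [0. 0. 0.]
```

```bash
python3 -m crank '[[0,-0.4,4,0,0,0],[0,-0.4,9,0,0,0],[0,-0.4,13,0,0,0],[0,-0.4,16,0,0,0],[0,-0.4,17.1,0,0,0],[0,-0.4,17.1,0,0,0],[0,-0.4,17.1,0,0,0]]'
python3 -m crank '[[0,0,0,0,0,0],[0,0,0,0,0,0],[0,0,0,0,0,0],[0,0,0,0,0,0],[0,0,0,0,0,0],[0,0,0,0,0,0],[0,0,0,0,0,0]]' 0.5 40
python3 - <<'E'
from h import *
s=ctrl.get_state(); r=R.from_quat(s["tcp_rot"]); print(s["wrist_torque"])
img,d,P,i=cloud("wrist"); cv2.imwrite("pics/w2.png",img)
T=r.inv().apply((P-s["eef_pos"]).reshape(-1,3)).reshape(480,640,3)
g=(img.max(2)<60)&(abs(T[...,1])<.06)&(T[...,2]<.01)&(T[...,2]>-.03)
print(np.sort(T[g][:,2])[-40::10])
E
```

```text
time: 2.5
eef_pos: [0.4597, -0.0081, 0.0113]
tcp_rot: [0.984, 0.179, 0.001, 0.001]
contact_force: [0.4, -0.0, 0.1]
opening: 1.004
finger_force: 0.0
time: 3.2
eef_pos: [0.4599, -0.0077, 0.0119]
tcp_rot: [0.984, 0.18, 0.002, 0.001]
contact_force: [-1.8, -1.0, 6.8]
opening: 0.678
finger_force: 42.9
[-0.04053358  0.27761343 -0.04708574]
[0.00854833 0.0086957  0.00892565 0.00915275]
```

View pics/w2.png

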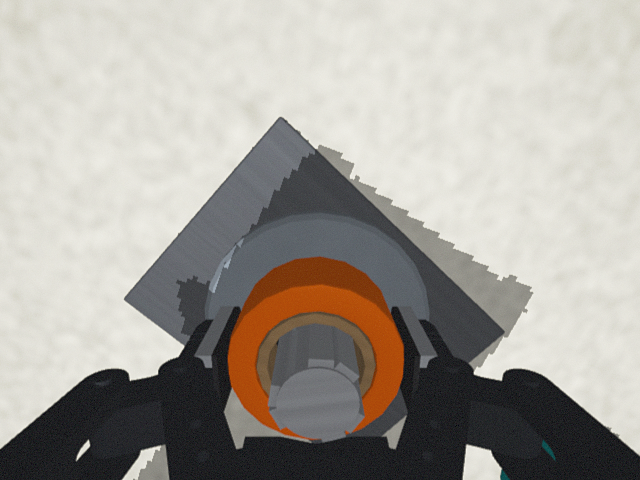

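The roll at (315,370) is gripped squarely and the spindle head shows inside the core. First I'll test a lift without turning, then turn and try again.

```bash
python3 -m crank '[[0,0,-0.4,0,0,0],[0,0,-0.9,0,0,0],[0,0,-0.9,0,0,0]]'
python3 -m crank '[[0,0,0.6,0,0,0],[0,0,0.6,0,0,-0.13],[0,0,0.6,0,0,-0.26],[0,0,0.6,0,0,-0.26],[0,0,0,0,0,-0.26],[0,0,0,0,0,-0.26]]'
```

```text
time: 3.55
eef_pos: [0.4586, -0.0074, 0.0173]
tcp_rot: [0.984, 0.179, 0.002, 0.001]
contact_force: [8.1, -1.5, -18.3]
opening: 0.682
finger_force: 55.9
time: 4.15
eef_pos: [0.4582, -0.0073, 0.0174]
tcp_rot: [0.953, 0.304, 0.001, 0.001]
contact_force: [8.1, -2.2, -16.9]
opening: 0.673
finger_force: 61.0
```

```bash
for k in 1 ; do python3 -m crank '[[0,0,0.6,0,0,0],[0,0,0.6,0,0,-0.13],[0,0,0.6,0,0,-0.26],[0,0,0.6,0,0,-0.26],[0,0,0,0,0,-0.26],[0,0,0,0,0,-0.26]]'; python3 -m crank '[[0,0,0.6,0,0,0],[0,0,0.6,0,0,-0.13],[0,0,0.6,0,0,-0.26],[0,0,0.6,0,0,-0.26],[0,0,0,0,0,-0.26],[0,0,0,0,0,-0.26]]'; done
```

```text
time: 4.75
eef_pos: [0.4581, -0.0071, 0.0175]
tcp_rot: [0.905, 0.425, 0.001, 0.001]
contact_force: [8.2, -0.7, -16.9]
opening: 0.677
finger_force: 61.0
time: 5.35
eef_pos: [0.4577, -0.0071, 0.0181]
tcp_rot: [0.842, 0.539, 0.0, 0.0]
contact_force: [4.0, -1.2, -12.0]
opening: 0.674
finger_force: 61.6
```

```bash
python3 -m crank '[[0,0,0.6,0,0,0],[0,0,0.6,0,0,-0.13],[0,0,0.6,0,0,-0.26],[0,0,0.6,0,0,-0.26],[0,0,0,0,0,-0.26],[0,0,0,0,0,-0.26]]'; python3 -m crank '[[0,0,0.6,0,0,0],[0,0,0.6,0,0,-0.13],[0,0,0.6,0,0,-0.26],[0,0,0.6,0,0,-0.26],[0,0,0,0,0,-0.26],[0,0,0,0,0,-0.26]]'
```

```text
time: 5.95
eef_pos: [0.4591, -0.0074, 0.0198]
tcp_rot: [0.765, 0.644, 0.001, 0.001]
contact_force: [1.7, 0.2, -1.4]
opening: 0.675
finger_force: 62.6
time: 6.55
eef_pos: [0.4572, -0.007, 0.0178]
tcp_rot: [0.675, 0.737, -0.0, -0.001]
contact_force: [1.3, -0.3, -10.0]
opening: 0.676
finger_force: 61.8
```

At t=5.95 the pull dropped to about the roll's weight, so the tabs were under the slots there. I'll turn back by that step and lift.

```bash
python3 -m crank '[[0,0,0.6,0,0,0],[0,0,0.6,0,0,0.13],[0,0,0.6,0,0,0.26],[0,0,0.6,0,0,0.26],[0,0,0,0,0,0.26],[0,0,-0.5,0,0,0.26],[0,0,-0.5,0,0,0.26]]'
```

```text
time: 7.25
eef_pos: [0.4593, -0.0075, 0.025]
tcp_rot: [0.764, 0.645, 0.001, 0.001]
contact_force: [0.6, 0.2, -1.3]
opening: 0.676
finger_force: 62.6
```

```bash
python3 -m crank '[[0,0,-1,0,0,0],[0,0,-2,0,0,0],[0,0,-3,0,0,0],[0,0,-4,0,0,0],[0,0,-5,0,0,0],[0,0,-6,0,0,0],[0,0,-8,0,0,0],[0,0,-11,0,0,0],[0,0,-15,0,0,0],[0,0,-18,0,0,0]]'
python3 -m crank '[[0,0,0,0,0,0],[0,0,0,0,0,0]]'
python3 - <<'E'
from h import *
img,d,P,i=cloud("wrist"); cv2.imwrite("pics/w3.png",img)
print(ctrl.get_state()["qpos"])
E
```

```text
time: 8.25
eef_pos: [0.4585, -0.0073, 0.2065]
tcp_rot: [0.765, 0.645, 0.001, 0.001]
contact_force: [0.6, 1.0, -0.9]
opening: 0.679
finger_force: 62.6
time: 8.45
eef_pos: [0.4583, -0.0072, 0.2042]
tcp_rot: [0.765, 0.645, 0.0, 0.0]
contact_force: [-0.8, 0.3, -1.5]
opening: 0.673
finger_force: 62.7
[-2.37736431e-01 -1.83021916e-01  2.11944102e+00  2.72357844e-06
  1.20707397e+00 -6.77525462e-02]
```

View pics/w3.png

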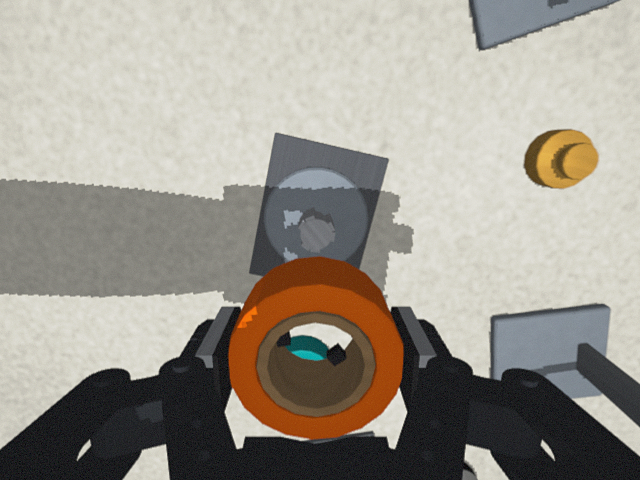

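The roll is off the spindle and upright in the grip at (316,360). The empty spindle head is below at (318,232). Next I'll turn and pitch to the peg direction, and measure how the roll sits in the hand.

```bash
cat >> h.py <<'E'
def pegrot(yaw=0.):
    c=2**-.5
    return R.from_euler('z',yaw)*R.from_matrix(np.array([[c,0,c],[0,-1,0],[c,0,-c]]).T)
def rollpose():
    s=ctrl.get_state(); r=R.from_quat(s["tcp_rot"]); img,d,P,i=cloud("wrist")
    T=r.inv().apply((P-s["eef_pos"]).reshape(-1,3)).reshape(480,640,3)
    H=cv2.cvtColor(img,cv2.COLOR_BGR2HSV).astype(int)
    o=(H[...,1]>130)&(H[...,0]>3)&(H[...,0]<22)&(H[...,2]>60)&(abs(T[...,2]+.02)<.03)&(np.hypot(T[...,0],T[...,1])<.05)
    Q=T[o]; z=np.median(np.sort(Q[:,2])[:len(Q)//3]); top=Q[Q[:,2]<z+.003]
    A=np.c_[top[:,:2],np.ones(len(top))]; pl=np.linalg.lstsq(A,top[:,2],rcond=None)[0]
    c,rad=cv2.minEnclosingCircle((top[:,:2]).astype(np.float32))
    print("roll top z",z,"plane",pl.round(4),"centre",np.round(c,4),rad,len(top)); return img,T,P,s,r
E
python3 - <<'E'
from h import *
rollpose(); delta([.56,-.182,.26],pegrot())
E
```

```text
roll top z -0.029659513221512383 plane [ 0.0064  0.002  -0.0292] centre [-0.0007 -0.0007] 0.03012811951339245 12120
shift cm [-15.51  13.09  -5.87] turn [-0.5512  0.6525  1.3221]
```

```bash
python3 -m crank '[[-5,4,-4,0,0,0],[-15.5,13.1,-5.9,-0.551,0.652,1.322],[-15.5,13.1,-5.9,-0.551,0.652,1.322],[-15.5,13.1,-5.9,-0.551,0.652,1.322],[-15.5,13.1,-5.9,-0.551,0.652,1.322],[-15.5,13.1,-5.9,-0.551,0.652,1.322],[-15.5,13.1,-5.9,-0.551,0.652,1.322],[-15.5,13.1,-5.9,-0.551,0.652,1.322],[-15.5,13.1,-5.9,-0.551,0.652,1.322],[-15.5,13.1,-5.9,-0.551,0.652,1.322]]'
python3 - <<'E'
from h import *
delta([.56,-.182,.26],pegrot()); print(ctrl.get_state()["qpos"])
E
```

```text
time: 9.55
eef_pos: [0.56, -0.182, 0.2595]
tcp_rot: [0.936, 0.098, 0.338, -0.001]
contact_force: [0.2, 0.4, -0.9]
opening: 0.677
finger_force: 62.7
shift cm [ 0.03  0.01 -0.03] turn [-0.0775  0.0915  0.181 ]
[-0.68644802 -0.20643507  2.13943143  0.67886092  0.8088039   0.29572935]
```

```bash
python3 -m crank '[[0,0,0,-0.078,0.092,0.181],[0,0,0,-0.078,0.092,0.181],[0,0,0,-0.078,0.092,0.181],[0,0,0,-0.078,0.092,0.181]]'
python3 - <<'E'
from h import *
print(ctrl.get_state()["qpos"])
img,T,P,s,r=rollpose(); cv2.imwrite("pics/w4.png",img); np.savez("w4.npz",img=img,P=P)
E
```

```text
time: 9.95
eef_pos: [0.5606, -0.1817, 0.2609]
tcp_rot: [0.924, 0.004, 0.382, 0.001]
contact_force: [0.2, 0.7, -0.9]
opening: 0.674
finger_force: 62.7
[-0.68199638 -0.25225095  2.20404524  0.77848871  0.68964047  0.39061873]
roll top z -0.030199774875585787 plane [ 0.0066  0.0018 -0.0297] centre [-0.0016 -0.0006] 0.0303425844758749 12147
```

View pics/w4.png

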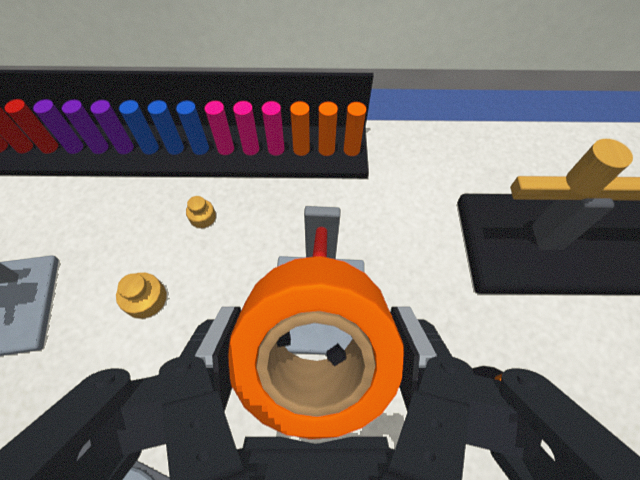

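The picture shows the empty stand's upright at (322,230) and the foot of its red peg at (320,243), in line with the gripper. The roll hides the peg's tip. I'll measure the peg and the upright from this view.

```bash
python3 - <<'E'
from h import *
f=np.load("w4.npz");img,P=f["img"],f["P"];H=cv2.cvtColor(img,cv2.COLOR_BGR2HSV).astype(int)
w=np.zeros((480,640),bool);w[200:262,295:350]=1
red=w&(H[...,1]>140)&((H[...,0]<5)|(H[...,0]>173))&(P[...,2]>.1)
print(red.sum())
for z in np.arange(.12,.185,.008):
    q=P[red&(abs(P[...,2]-z)<.004)]
    if len(q)>3: print(z.round(3),len(q),np.median(q,0).round(4),(q[:,1].min()+q[:,1].max())/2)
g=w&(H[...,1]<90)&(P[...,2]>.04)&(P[...,2]<.142)&(P[...,0]<.72)
q=P[g];print("upright front",len(q),np.median(q,0),q[:,1].min(),q[:,1].max())
A=np.c_[q[:,1]-q[:,1].mean(),np.ones(len(q))];print("x=a*dy+b",np.linalg.lstsq(A,q[:,0],rcond=None)[0])
t=P[w&(P[...,2]>.143)&(H[...,1]<90)];print("top",np.percentile(t,[2,50,98],axis=0).round(4))
w2=np.zeros((480,640),bool);w2[255:300,250:390]=1
ft=P[w2&(P[...,2]>.008)&(P[...,2]<.02)];print("foot y",ft[:,1].min(),ft[:,1].max(),ft[:,0].max())
# top + side pics: y at stand
for n in("top","side"):
    f=np.load(n+"0.npz");Q=f["P"].reshape(-1,3)
    F=Q[(Q[:,2]>.004)&(Q[:,2]<.02)&(abs(Q[:,0]-.662)<.07)&(abs(Q[:,1]+.182)<.07)]
    r=cv2.minAreaRect((F[:,:2]*1000).astype(np.float32));print(n,r)
    for a in (0,1): print(np.percentile(F[:,a],[1,99]))
    # yaw of edges
E
```

```text
349
0.128 34 [ 0.6836 -0.1862  0.128 ] -0.1858218737522699
0.136 39 [ 0.6752 -0.1856  0.1361] -0.18526472742200834
0.144 43 [ 0.6674 -0.1856  0.144 ] -0.18516023397676484
0.152 47 [ 0.659  -0.1847  0.1521] -0.18461969677164697
0.16 55 [ 0.6514 -0.1852  0.1601] -0.18453675979688972
0.168 61 [ 0.6431 -0.1844  0.1683] -0.18407326694011833
0.176 69 [ 0.6355 -0.1836  0.1758] -0.18398895949323874
upright front 932 [ 0.68651425 -0.18805166  0.11803469] -0.20106563133627664 -0.17106601749826217
x=a*dy+b [0.04453748 0.68655743]
top [[ 0.6863 -0.2003  0.1431]
 [ 0.6907 -0.1863  0.1442]
 [ 0.6957 -0.1723  0.1453]]
foot y -0.23627348353712693 -0.13703605567586125 0.7171389506945435
top ((661.7113647460938, -181.82656860351562), (139.17234802246094, 139.52940368652344), 0.30633535981178284)
[0.60241388 0.72471547]
[-0.2455643  -0.12081792]
side ((661.0780029296875, -175.75897216796875), (115.94248962402344, 137.99615478515625), 89.10447692871094)
[0.60607579 0.71595961]
[-0.23044429 -0.13082919]
```

```bash
cat >> h.py <<'E'
YAW=-.043; u=np.array([-np.cos(YAW),-np.sin(YAW),1])/2**.5; foot=np.array([.6865,-.1863,.1195])
def along(t): # roll underside at distance t from foot
    rot=pegrot(YAW); tcp=foot+u*t-rot.apply([-.0015,-.0006,0]); return delta(tcp,rot)
def where():
    s=ctrl.get_state(); r=R.from_quat(s["tcp_rot"]); p=s["eef_pos"]+r.apply([-.0015,-.0006,0])-foot
    q=pegrot(YAW).inv().apply(p); print("off-axis x,y mm",(q[:2]*1e3).round(1),"along",round(-q[2]*1e3,1))
E
python3 -c "
from h import *
where(); along(.105)"
```

```text
off-axis x,y mm [10.3  0.7] along 189.4
shift cm [-1.04  0.17  8.43] turn [-0.0314 -0.0008  0.0386]
```

```bash
python3 -m crank '[[-1,0.2,1,-0.031,0,0.039],[-1,0.2,4,-0.031,0,0.039],[-1,0.2,7,-0.031,0,0.039],[-1,0.2,8.4,-0.031,0,0.039],[-1,0.2,8.4,-0.031,0,0.039],[-1,0.2,8.4,-0.031,0,0.039]]'
python3 - <<'E'
from h import *
where(); along(.105); img,T,P,s,r=rollpose(); cv2.imwrite("pics/w5.png",img)
E
```

```text
time: 10.6
eef_pos: [0.6139, -0.1844, 0.1963]
tcp_rot: [0.923, -0.02, 0.384, 0.008]
contact_force: [-0.3, 0.8, -1.3]
opening: 0.675
finger_force: 62.6
off-axis x,y mm [1.5 0.6] along 105.7
shift cm [-0.15 -0.06  0.07] turn [ 0.0001 -0.0022 -0.0006]
roll top z -0.030227226015535513 plane [ 0.0074  0.0017 -0.0297] centre [-0.0018 -0.0002] 0.030211376026272774 12172
```

View pics/w5.png

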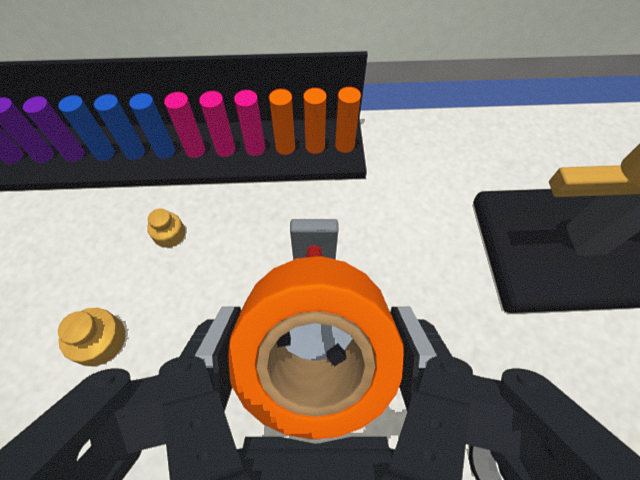

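The peg's foot at (314,250) lines up with the roll's axis at about x=316. I'll advance slowly and watch the force.

```bash
python3 -m crank '[[-0.15,-0.06,0,0,0,0],[-0.15,-0.06,1.5,0,0,0],[-0.15,-0.06,3,0,0,0],[-0.15,-0.06,3.8,0,0,0],[-0.15,-0.06,3.8,0,0,0]]'
python3 - <<'E'
from h import *
where(); print(ctrl.get_state()["wrist_torque"]);img,T,P,s,r=rollpose(); cv2.imwrite("pics/w6.png",img[260:450,200:440].repeat(2,0).repeat(2,1))
E
```

```text
time: 11.15
eef_pos: [0.6395, -0.1847, 0.1682]
tcp_rot: [0.923, -0.02, 0.384, 0.008]
contact_force: [-0.3, 0.1, -2.3]
opening: 0.677
finger_force: 62.7
off-axis x,y mm [-0.3 -0.2] along 67.7
[0.0228269  0.49873645 0.00465812]
roll top z -0.03021321446443123 plane [ 0.0068  0.0019 -0.0297] centre [-0.0021 -0.0005] 0.030310742557048798 12211
```

View pics/w6.png

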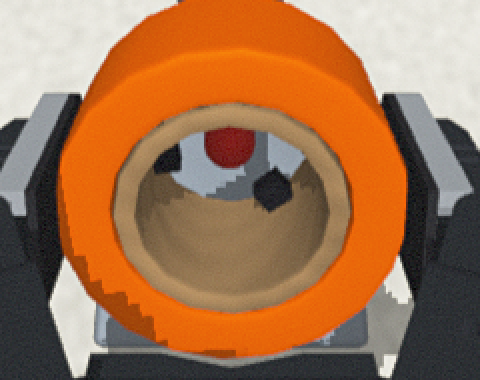

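The red peg end shows inside the core hole, at crop (230,145), between two of the tabs. I'll check its offset from the roll's axis.

```bash
python3 - <<'E'
from h import *
img,T,P,s,r=rollpose();H=cv2.cvtColor(img,cv2.COLOR_BGR2HSV).astype(int)
w=np.zeros((480,640),bool);w[315:350,295:335]=1
q=T[w&(H[...,1]>140)&((H[...,0]<5)|(H[...,0]>173))]
print(len(q),q.min(0).round(4),np.median(q,0).round(4),q.max(0).round(4)); along(.027)
E
```

```text
roll top z -0.030233685583788132 plane [ 0.0073  0.0018 -0.0297] centre [-0.0021 -0.    ] 0.030464598909020424 12209
398 [-0.0043 -0.0052 -0.0128] [ 0.0002 -0.0009 -0.0104] [ 0.0032  0.0038 -0.0061]
shift cm [-0.04 -0.    4.13] turn [ 0.0008 -0.0033 -0.0007]
```

The peg end is 12 mm inside the core and centred to within about 1.5 mm. I'll slide the roll on another 40 mm.

```bash
python3 -m crank '[[0.05,0,1,0,0,0],[0.1,0,2,0,0,0],[0.1,0,3,0,0,0],[0.1,0,4,0,0,0],[0.1,0,4,0,0,0]]'
python3 -c "
from h import *
where(); print(ctrl.get_state()['wrist_torque'])"
```

```text
time: 11.75
eef_pos: [0.6687, -0.1856, 0.1391]
tcp_rot: [0.924, -0.02, 0.383, 0.008]
contact_force: [-1.3, -0.3, -2.9]
opening: 0.673
finger_force: 62.7
off-axis x,y mm [-0.2 -0.5] along 26.4
[-0.03081574  0.55719976 -0.0188094 ]
```

```bash
python3 -m crank '[[0,0,0,0,0,0],[0,0,0,0,0,0],[0,0,0,0,0,0],[0,0,0,0,0,0],[0,0,0,0,0,0],[0,0,0,0,0,0]]' 1
python3 -m crank '[[0,0,-1,0,0,0],[0,0,-2.5,0,0,0],[0,0,-5,0,0,0],[0,0,-8,0,0,0],[0,0,-11,0,0,0],[0,0,-14,0,0,0],[0,0,-14,0,0,0],[0,0,-14,0,0,0]]'
python3 - <<'E'
from h import *
img,d,P,i=cloud("wrist"); cv2.imwrite("pics/w7.png",img)
H=cv2.cvtColor(img,cv2.COLOR_BGR2HSV).astype(int)
for k in range(2):
    img,d,P,i=cloud("wrist");H=cv2.cvtColor(img,cv2.COLOR_BGR2HSV).astype(int)
    q=P[(H[...,1]>130)&(H[...,0]>5)&(H[...,0]<20)&(abs(P[...,0]-.66)<.06)&(abs(P[...,1]+.185)<.06)]
    print(len(q),np.percentile(q,[2,50,98],axis=0).round(4) if len(q) else 0)
E
```

```text
time: 12.35
eef_pos: [0.6686, -0.1861, 0.1414]
tcp_rot: [0.923, -0.02, 0.384, 0.008]
contact_force: [-0.8, 0.4, -0.1]
opening: 1.001
finger_force: 0.0
time: 13.15
eef_pos: [0.5692, -0.1819, 0.2407]
tcp_rot: [0.923, -0.02, 0.385, 0.009]
contact_force: [-0.4, 0.4, -0.2]
opening: 1.004
finger_force: 0.0
3654 [[ 0.6372 -0.211   0.1177]
 [ 0.6594 -0.1848  0.1513]
 [ 0.6859 -0.157   0.1645]]
3660 [[ 0.6372 -0.2109  0.1179]
 [ 0.6595 -0.1847  0.1514]
 [ 0.6861 -0.1572  0.1646]]
```

View pics/w7.png

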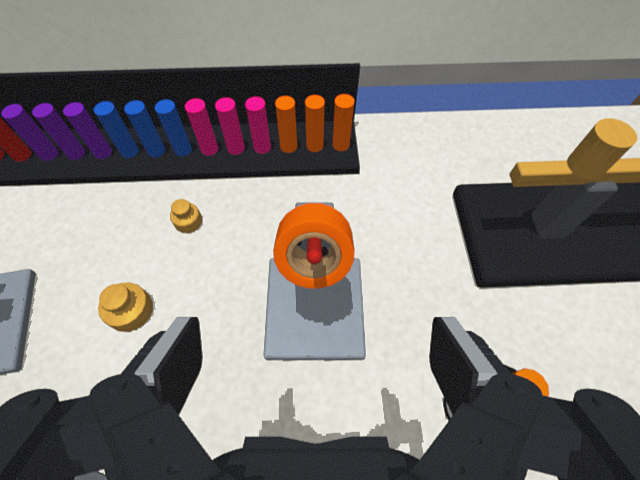

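The roll hangs at rest on the red peg at (313,248), with the gripper clear. Its position didn't change between the two readings, so I'm handing in.

```bash
python3 -c "
from plant import ctrl
print(ctrl.sign_off())"
```

```text
the job is handed in; nothing more can be done
None
```

The orange roll is off its spindle and hanging at rest on the empty stand's peg, released with the gripper clear, and I handed the job in at about 13 s; no verdict came back, and I touched none of the other things.

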